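# Clamp the glass cartridge in its holder with the ball knob

## Task

Lay the short glass cartridge with the hexagonal ends in the cradle of the holder and let go of it, then turn the smooth black ball knob clockwise (seen from above) until the spring-loaded nose has pushed the cartridge against the back stop and holds it firmly, with about 13 newtons. Stop in time: above 20 newtons the glass cracks, and below 8 it leaks. Do not knock over the small amber jar or the beaker, and leave the cartridge clamped and everything let go.

Things in the scene. Friction and masses are not known exactly. Their poses are not given: they have to be found in the camera images.
- cartridge: Glass tube, 20 mm diameter, white filling, with a white hexagonal plastic end (20 mm long, 26 mm across flats, 30 across corners) at each end; 90 mm long in all, 50 mm of it bare tube; about 90 g. Lies on a flat of its ends. Origin: its middle, on the axis, 13 mm above its support; y along the tube, z up. Either end may go first. The long thin steel column is not it.
- holder: Fixed holder on an aluminium plate 90 x 270 x 10 mm. Origin: on the table below the middle of the cradle; y points from knob to back stop, z up. Cradle: level rail along y, 14 mm wide, top at 45 mm. Guide cheeks, tops at 64 mm, 34 mm apart inside (2 mm play each side of the hexagons), at y -52 to -22 and 24 to 76 mm; between them the rail is open for fingers.
- seat (a point): Where the cartridge's middle belongs when laid in, its y along the holder's y: holder x = 0, y = 0, 58 mm above the table. The hexagons' flats then rest on the rail, with 4 mm free to the nose and 4 to 14 mm to the back stop. Axes as the holder's.
- stop_near (a point): The nearest place for the face of the back stop: holder y = 49 mm, 58 mm high. The stop is a dark steel block 28 mm wide, up to 73.5 mm high; its face is set anew each time anywhere from here to 10 mm farther along the holder's y, and this is not measured. The stop does not yield. Axes as the holder's.
- nose: Spring-loaded pressing nose: black disc 18 mm in diameter, 58 mm above the table. Origin: centre of its front face, at holder y = -49 mm at the start (drawn back); axes as the holder's; moves along +y. Its spring starts at 3 N and adds 3 N for each mm that the nose is pushed back into its carriage (at most 9 mm).
- gear_top (a point): Top centre of the grey gear housing below the knob, 78 mm above the table; 66 mm wide (x), holder y -167 to -75 mm; axes as the holder's. The knob's spindle, turned clockwise from above, drives the nose's carriage to the stop, 8 mm per rad: 1.0 to 2.25 rad till the cartridge meets the stop, then 0.2 to 0.7 rad more loads the nose's spring to 8 to 20 N. Stays where left.
- ball (a point): Centre of the knob, a polished black ball of 42 mm, axis upright, 113 mm above the table. Friction about 0.35: grip it with 30 to 60 N, pads level with its widest part, or they slide off. Turns with 0.18 N m + 0.008 N m per newton of nose force (0.284 at 13 N, 0.34 at 20 N) through a springy 1.5 N m/rad coupling: it lags 0.12 to 0.2 rad and springs back when let go. Regrip as needed.
- jar: Small amber glass jar with a white cap, 32 mm in diameter, 50 mm tall, standing loose on the table. Origin: centre of its underside. Not to be knocked over.
- beaker: Glass beaker, 66 mm in diameter, 85 mm tall, standing loose on the table. Origin: centre of its underside. Not to be knocked over.
There are look-alikes about, which are no part of the job. Leave any green look-alike of the cartridge alone.

How it is judged:
On the way:
1. the cartridge lies in the cradle and is let go (x of cartridge in the frame of holder between -0.005 and 0.005 m and y of cartridge in the frame of holder between -0.006 and 0.017 m and z of cartridge in the frame of holder between 0.055 and 0.0605 m and angle between the y axis of cartridge and the y axis of holder, either way round below 0.09 rad and contact force between the fingers and cartridge below 0.2 N), for 0.2 s.
At the end, for the whole second after the job is handed in: The cartridge lies at rest on the cradle's rail (middle within 5 mm of the holder's centre line, its axis within 0.09 rad of the holder's, middle 55 to 60.5 mm high, between the nose and the back stop), the nose presses on it with 8 to 20 N, and nothing touches the robot (contact force between nose and cartridge between 8 and 20 N and x of cartridge in the frame of holder between -0.005 and 0.005 m and y of cartridge in the frame of holder between -0.006 and 0.017 m and z of cartridge in the frame of holder between 0.055 and 0.0605 m and angle between the y axis of cartridge and the y axis of holder, either way round below 0.09 rad and linear speed of cartridge below 0.01 m/s).
It fails at once if the nose presses on the cartridge with more than 20 N: the glass cracks (contact force between nose and cartridge above 20 N).
It fails at once if the small amber jar is knocked over (angle between jar's own z axis and vertical above 0.6 rad).
It fails at once if the beaker is knocked over (angle between beaker's own z axis and vertical above 0.6 rad).
It also fails if it takes over 72 s, if anything falls off the work surface, if the arm or the gripper's body presses on something with over 40 N, if the wrist force passes 120 N, or if a joint passes its speed limit or range.

## Robot

A 7-joint arm with a two-finger parallel gripper is mounted at the origin on the work surface. World frame = base frame: x ahead of the robot, y to its left, z up, the work surface at z = 0. Lengths are in m, angles in rad, forces in N, time in s.
With the tool pointing down it reaches from about 0.4 to 0.85 m from the base axis. Payload 6.9 kg.
Tool frame: the origin (TCP) lies midway between the tips of the shut fingers; the grasp point (between the pads) lies behind it (ctrl.pinch_z is the z of the grasp point in the tool frame, in m); z points along the fingers, y is the direction in which the jaws open and shut (so a half turn about z gives the same grasp; the last joint's range is limited). The gripper opens to 85 mm and grips with 20 to 120 N. Pads are 22 mm wide; open, the fingers measure 114 mm over their backs; the gripper's body (76 mm by 85 mm) begins 54 mm behind the grasp point. The pads swing forward as they close: fully open they stand 13 mm farther back than shut.
Start: joints at [1.304, 0.507, -0.238, 1.5, 0.126, 1.149, -0.155], TCP at [0.228, -0.582, 0.231] pointing down, gripper open.
Joint ranges: [-3.08, 3.08], [-0.24, 2.05], [-1.43, 1.35], [0, 2.5], [-1.52, 4.66], [0.17, 1.96], [-2.89, 2.89]. Speed limits (rad/s): [2.39, 2.39, 3.14, 3.14, 3.14, 3.14, 3.14].

## Interface

Orientations are given as a unit quaternion [w, x, y, z].
In Python, from station import ctrl, get_state, vision, ticket, models gives the robot as it stands. Calls block until the motion is done:
- ctrl.movep(position, orientation): joint-space move of the TCP to a pose.
- ctrl.movel(position, frame=None, max_speed=0.15): straight line of the TCP; frame=None keeps the orientation; max_speed is the mean speed in m/s.
- ctrl.set_joints(angles): joint-space move.
- ctrl.ungrasp() and ctrl.close_gripper(force=None): open the fingers fully, or close them until they stop; force is the grip in N (None keeps the last).
- ctrl.pause(seconds).
- ctrl.ik(position, orientation): joint angles nearest the present ones, or None.
- get_state(): the state.
- vision.grab_frame(name): name is "side" or "top"; returns (picture, depth): 400x640x3 uint8, blue, green, red; 400x640 float32, m along the optical axis (not along the pixel's ray), 0 where there is no reading.
- vision.camera_info(name): a dict with "mtx" (3x3 intrinsics, pixels), "R" (3x3) and "t" (3): a world point X has camera coordinates R X + t. Camera axes: x right, y down, z forward; pixel columns grow to the right and rows downward; lengths in m; the calibration is good to about 2 mm. A picture is of the moment at which its call begins. camera_info takes no time and is no camera call.
A pose or a line that the arm cannot do raises ctrl.Unreachable and nothing moves.
- ticket.close_job(): hands the job in, once; it reports no verdict.
Trained networks look in the newest picture that a camera, given by its name, has taken for a name from the list of things; names that differ only in an ending like _2 or _b are one class to them, and where a whole thing is asked for, a point or a joint stands for the part that bears it (a point fixed in the world has none). Each returns a list of dicts, best first, with "p" (0 to 1); they miss things now and then, are a little off and sometimes report something else, mostly with a low value. They report only what shows in the picture. A call takes as long as a camera call. They do not tell look-alikes from the thing itself.
- models.recognise(camera, target): "point" ([column, row] in pixels, amid what is visible of it).
- models.masks_of(camera, target): "mask" (400x640 bool, what is visible of it) and "point" ([column, row] in pixels, amid what is visible of it).
The state is a dict: "time": time; "qpos": joint angles; "qd": joint speeds; "tau": joint torques, N m; "tcp_pos": TCP position; "eef_rot": TCP orientation; "contact_force": force on the tool from outside, world axes, zero at the start; "wrist_torque": the same for the moment, N m; "width": finger opening in m.
Only numpy, scipy, OpenCV 4.12 (cv2) and the standard library are available. Lean on these libraries where they do the work, as an engineer would, in place of code of your own. Each camera call takes 0.05 s, during which the arm holds its last target.

## Working session

There is one attempt and no reset: what is moved stays moved. The work goes in short steps, each a Python script; the robot and the scene stay as the last script left them, time stands still between calls to the robot, and variables do not carry over. Pictures are saved under pics/ and viewed, and the job is handed in when it is done.

```bash
ls; mkdir -p pics
python3 - <<'E'
from station import ctrl, get_state, vision, ticket, models
import cv2,numpy as np
for n in ("side","top"):
    im,d=vision.grab_frame(n); cv2.imwrite(f"pics/{n}0.png",im); np.save(f"{n}0.npy",d)
    print(n,{k:np.round(v,3).tolist() for k,v in vision.camera_info(n).items() if k in("mtx","R","t")})
    for t in ("cartridge","holder","nose","ball","gear_top","jar","beaker"):
        try: print(n,t,[(np.round(r["point"]).tolist(),round(r["p"],2)) for r in models.recognise(n,t)])
        except Exception as e: print(t,e)
s=get_state();print(s,ctrl.pinch_z)
E
```

```text
pics
side {'mtx': [[387.98, 0.0, 324.063], [0.0, 387.98, 201.773], [0.0, 0.0, 1.0]], 'R': [[-0.932, -0.362, 0.017], [-0.298, 0.738, -0.606], [0.207, -0.57, -0.795]], 't': [0.519, 0.162, 0.726]}
side cartridge [([431.0, 328.0], 0.84), ([284.0, 298.0], 0.75)]
side holder [([327.0, 170.0], 0.68)]
side nose []
side ball [([324.0, 174.0], 0.94)]
side gear_top [([325.0, 172.0], 0.9)]
side jar [([388.0, 258.0], 0.62)]
side beaker [([237.0, 146.0], 0.95)]
top {'mtx': [[363.992, 0.0, 317.337], [0.0, 363.992, 197.697], [0.0, 0.0, 1.0]], 'R': [[0.023, -0.998, 0.06], [-0.988, -0.032, -0.149], [0.15, -0.056, -0.987]], 't': [0.024, 0.538, 0.693]}
top cartridge [([216.0, 197.0], 0.9), ([230.0, 325.0], 0.85), ([213.0, 254.0], 0.63)]
top holder [([364.0, 183.0], 0.64)]
top nose [([372.0, 178.0], 0.5)]
top ball [([366.0, 179.0], 0.7)]
top gear_top [([365.0, 182.0], 0.71)]
top jar [([284.0, 272.0], 0.74)]
top beaker [([351.0, 82.0], 0.73)]
{'time': 0.8, 'qpos': array([ 1.30348575,  0.50744447, -0.23758715,  1.50021803,  0.1256882 ,
        1.14886739, -0.15478344]), 'qd': array([-0.00229014,  0.00046558, -0.00227941,  0.00062388, -0.00086903,
        0.00095773,  0.00024378]), 'tau': array([ 1.91323728e-03, -6.20289731e+01, -2.18422718e+00, -2.49941504e+01,
        1.37226537e-02,  2.15080880e-03, -1.40221019e-05]), 'tcp_pos': array([ 0.22761816, -0.5820691 ,  0.2313028 ]), 'eef_rot': array([1.75680239e-05, 9.82678744e-01, 1.85317257e-01, 9.15641192e-06]), 'contact_force': array([ 0.1073502 , -0.65694696,  0.22992636]), 'wrist_torque': array([ 0.00935816, -0.00599179, -0.00714854]), 'width': 0.0853364279754057} -0.0187
```

View pics/side0.png

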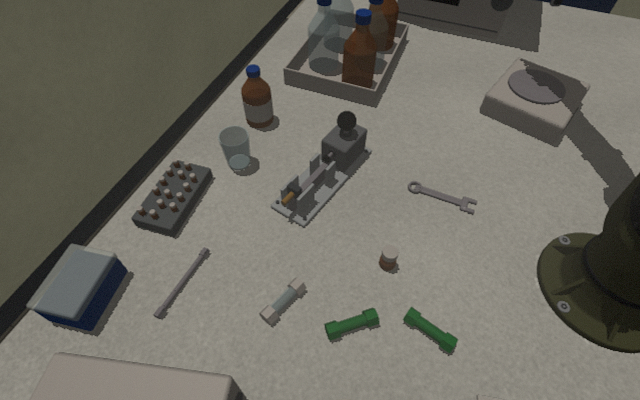

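View pics/top0.png

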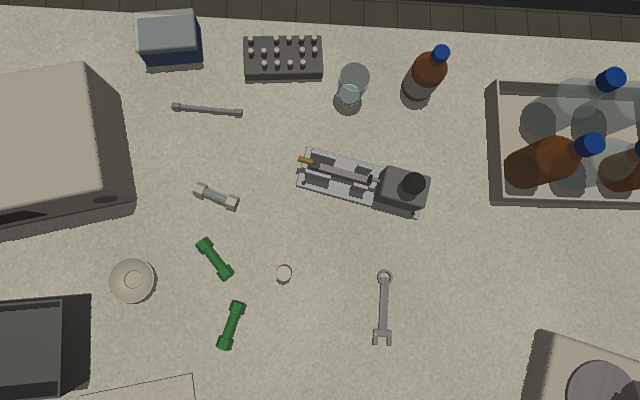

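Both views show the true cartridge, the glass one with white ends, at side (284,300) and top (216,196). The other two, at side (352,324) and (430,329), are green look-alikes. The holder is at top (364,183), with the back stop on the left (+y world side). Next I'll measure.

```bash
cat > h.py <<'E'
from station import ctrl, get_state, vision, ticket, models
import cv2,numpy as np
def cloud(n,d):
    c=vision.camera_info(n);K=np.array(c["mtx"]);R=np.array(c["R"]);t=np.array(c["t"])
    v,u=np.mgrid[0:400,0:640]
    P=np.stack([(u-K[0,2])/K[0,0]*d,(v-K[1,2])/K[1,1]*d,d],-1)
    W=(P-t)@R; W[d<=0]=np.nan
    return W
def proj(n,X):
    c=vision.camera_info(n);p=(np.atleast_2d(X)@np.array(c["R"]).T+c["t"])@np.array(c["mtx"]).T
    return p[:,:2]/p[:,2:]
def ray(n,z,uv):  # intersect pixel ray with height z
    c=vision.camera_info(n);R=np.array(c["R"]);o=-R.T@np.array(c["t"])
    d=R.T@np.linalg.inv(c["mtx"])@np.array([uv[0],uv[1],1.])
    return o+d*(z-o[2])/d[2]
E
python3 - <<'E'
from h import *
for n in("top","side"):
    d=np.load(n+"0.npy");W=cloud(n,d);im=cv2.imread(f"pics/{n}0.png")
    print(n,"tablez",np.nanmedian(W[...,2]))
    for t in("cartridge","holder","jar","beaker","ball"):
        for r in models.masks_of(n,t):
            m=r["mask"];P=W[m];P=P[np.isfinite(P[:,0])]
            print(n,t,np.round(r["point"]),round(r["p"],2),m.sum(),"med",np.round(np.median(P,0),4),"zmax",np.round(np.percentile(P[:,2],97),4), im[m].mean(0).round())
for n,(u,v) in {"top":(365,185),"side":(320,180)}.items():
    im=cv2.imread(f"pics/{n}0.png");c=im[v-75:v+75,u-100:u+100]
    cv2.imwrite(f"pics/{n}_h.png",cv2.convertScaleAbs(cv2.resize(c,None,fx=4,fy=4,interpolation=cv2.INTER_CUBIC),alpha=1.4))
E
```

```text
top tablez 0.0014015928068537172
top cartridge [216. 258.] 0.88 583 med [0.412  0.2379 0.0232] zmax 0.0286 [59. 99. 57.]
top cartridge [226. 327.] 0.69 644 med [0.2853 0.2004 0.0232] zmax 0.0288 [57. 97. 56.]
top cartridge [214. 196.] 0.65 526 med [0.5378 0.2475 0.023 ] zmax 0.0285 [121. 130. 131.]
top cartridge [367. 180.] 0.45 5697 med [ 0.5705 -0.0586  0.0437] zmax 0.1294 [ 97. 102. 103.]
top holder [363. 182.] 0.96 5512 med [ 0.57   -0.0568  0.0446] zmax 0.1296 [ 96. 101. 102.]
top jar [281. 270.] 0.48 231 med [0.3892 0.1005 0.0507] zmax 0.0534 [141. 155. 163.]
top beaker [351.  83.] 0.69 1181 med [ 0.7922 -0.0293  0.0529] zmax 0.0857 [110. 117. 113.]
side tablez 0.0010812042851652637
side cartridge [284. 297.] 0.8 776 med [0.5377 0.2494 0.0225] zmax 0.0283 [100. 106. 107.]
side cartridge [430. 328.] 0.68 788 med [0.2863 0.2039 0.0231] zmax 0.0283 [51. 82. 49.]
side cartridge [355. 327.] 0.58 835 med [0.412  0.2428 0.0228] zmax 0.028 [54. 82. 53.]
side holder [325. 171.] 0.94 4747 med [ 0.5709 -0.0482  0.0451] zmax 0.1243 [73. 76. 77.]
side jar [388. 256.] 0.96 398 med [0.3881 0.1096 0.0447] zmax 0.0521 [ 86.  95. 102.]
side beaker [236. 144.] 0.71 1116 med [ 0.7738 -0.0214  0.0599] zmax 0.0859 [89. 93. 89.]
side ball [325. 172.] 0.95 4782 med [ 0.5702 -0.0485  0.0451] zmax 0.1248 [73. 75. 76.]
```

Run:
```python
import cv2
a=cv2.imread("pics/top_h.png"); b=cv2.imread("pics/side_h.png"); print(a.shape,b.shape)
```

```text
(600, 800, 3) (600, 800, 3)
```

View pics/top_h.png

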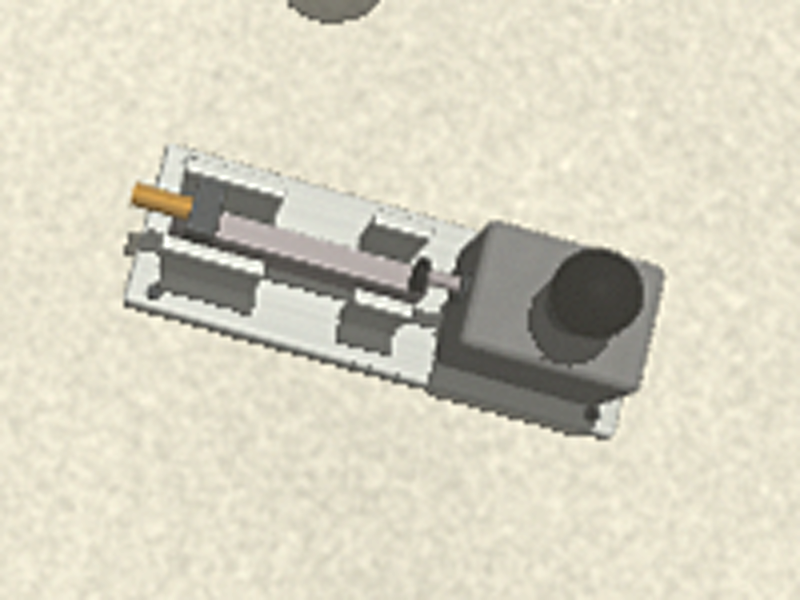

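View pics/side_h.png

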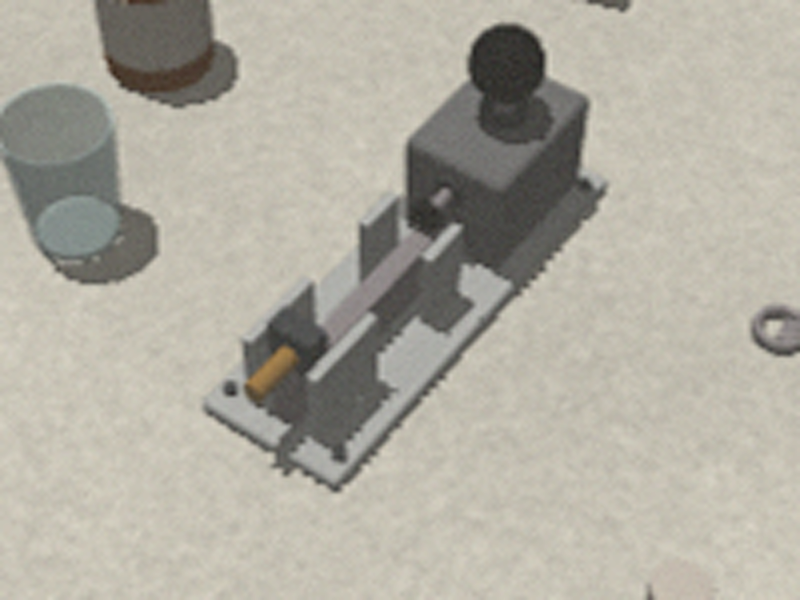

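Run:
```python
from h import *
from scipy.optimize import least_squares
A=[]
for n in("top","side"):
    d=np.load(n+"0.npy");W=cloud(n,d)
    m=(abs(W[...,0]-.57)<.2)&(abs(W[...,1]+.05)<.2)
    P=W[m]
    g=P[abs(P[:,2]-.078)<.003]; g=g[(np.hypot(*(g[:,:2]-np.median(g[:,:2],0)).T)<.08)]
    r=cv2.minAreaRect(g[:,:2].astype(np.float32)*1000); print(n,"gear",len(g),g[:,2].mean(),r)
    b=P[(P[:,2]>.1)&(np.hypot(P[:,0]-.55,P[:,1]+.13)<.09)]
    s=least_squares(lambda c:np.linalg.norm(b-c,axis=1)-.021,[.55,-.13,.11],loss="soft_l1",f_scale=.001);print(" ball",len(b),s.x,np.std(s.fun))
    c=P[(abs(P[:,2]-.064)<.003)]
    np.save(n+"_P.npy",P)
    pl=P[abs(P[:,2]-.0105)<.004]; 
    r=cv2.minAreaRect(pl[:,:2].astype(np.float32)*1000); print(" plate",len(pl),r)
    # cartridge
    q=W[(abs(W[...,0]-.538)<.06)&(abs(W[...,1]-.247)<.06)&(W[...,2]>.006)]
    r=cv2.minAreaRect(q[:,:2].astype(np.float32)*1000); print(" cart",len(q),r)
    hi=q[q[:,2]>.0235-.0]; print("  hi",len(hi),(hi[:,:2].min(0)+hi[:,:2].max(0))/2,cv2.minAreaRect(hi[:,:2].astype(np.float32)*1000))
    V=q[:,:2]-q[:,:2].mean(0);w,v=np.linalg.eigh(V.T@V);print("  axis",v[:,1],np.degrees(np.arctan2(v[1,1],v[0,1])))
```

```text
top gear 1042 0.07830256515544044 ((559.9671020507812, -129.5666961669922), (91.02684783935547, 65.38398742675781), 76.1021728515625)
 ball 414 [ 0.55938399 -0.13449387  0.11348172] 0.0008307392404383509
 plate 2228 ((582.1468505859375, -53.99845886230469), (269.4835510253906, 407.955810546875), 82.37244415283203)
 cart 559 ((538.5087280273438, 245.99075317382812), (91.14392852783203, 29.718029022216797), 70.05968475341797)
  hi 243 [0.53877879 0.24553322] ((537.7636108398438, 246.31546020507812), (90.26740264892578, 20.44691276550293), 68.92632293701172)
  axis [0.33636297 0.94173242] 70.34455934409407
side gear 624 0.07853721887534708 ((559.96337890625, -130.77587890625), (92.85247039794922, 65.23417663574219), 75.86174774169922)
 ball 305 [ 0.55956626 -0.13574779  0.11388056] 0.0009038569019967541
 plate 1627 ((570.976318359375, -35.873199462890625), (292.1634826660156, 406.7726745605469), 87.92237091064453)
 cart 737 ((538.3898315429688, 245.22378540039062), (90.6998291015625, 31.076244354248047), 70.77857971191406)
  hi 306 [0.53845889 0.24489309] ((537.9755249023438, 245.63766479492188), (90.68373107910156, 19.842220306396484), 68.85230255126953)
  axis [0.34474836 0.93869514] 69.83356481346068
```

```bash
cat >> h.py <<'E'
def Hw(p,H):  # holder coords -> world
    x,y,a=H; u=np.array([np.cos(a),np.sin(a)]); r=np.array([u[1],-u[0]])
    p=np.atleast_2d(p).astype(float); 
    return np.c_[np.array([x,y])+p[:,:1]*r+p[:,1:2]*u,p[:,2]]
def Hinv(P,H):
    x,y,a=H; u=np.array([np.cos(a),np.sin(a)]); r=np.array([u[1],-u[0]])
    q=P[:,:2]-[x,y]; return np.c_[q@r,q@u,P[:,2]]
E
python3 - <<'E'
from h import *
H=[.560+.121*np.cos(np.radians(76)),-.1302+.121*np.sin(np.radians(76)),np.radians(76)];print(H)
for n in("top","side"):
    P=Hinv(np.load(n+"_P.npy"),H)
    for nm,m in {"gear":(abs(P[:,2]-.078)<.003)&(P[:,1]<-.06),
     "cheek":(abs(P[:,2]-.064)<.003)&(abs(P[:,0])>.012)&(abs(P[:,0])<.03)&(P[:,1]>-.06)&(P[:,1]<.085)}.items():
        q=P[m]
        if nm=="cheek":
            for sx in(1,-1):
                for sy in(1,-1):
                    k=q[(q[:,0]*sx>0)&(q[:,1]*sy>0)]; 
                    if len(k)>5: 
                        f=np.polyfit(k[:,1],k[:,0],1);print(n,nm,sx,sy,len(k),k.min(0).round(4),k.max(0).round(4),"slope",f.round(3),k.mean(0).round(4))
        else: print(n,nm,q.min(0).round(4),q.max(0).round(4))
    k=P[(abs(P[:,0])<.012)&(abs(P[:,2]-.045)<.003)&(P[:,1]>-.045)&(P[:,1]<.045)]
    print(n,"rail",len(k),k.min(0),k.max(0),np.polyfit(k[:,1],k[:,0],1))
    k=P[(abs(P[:,0])<.02)&(abs(P[:,2]-.0735)<.004)&(P[:,1]>.03)];print("stop",len(k),k.min(0),k.max(0))
    im=cv2.imread(f"pics/{n}0.png");S=4
    u,v={"top":(365,185),"side":(320,180)}[n]
    c=cv2.resize(im[v-75:v+75,u-100:u+100],None,fx=S,fy=S,interpolation=cv2.INTER_CUBIC)
    def rect(x0,x1,y0,y1,z,col):
        p=proj(n,Hw([[x0,y0,z],[x1,y0,z],[x1,y1,z],[x0,y1,z]],H));p=((p-[u-100,v-75]+.5)*S).astype(np.int32)
        cv2.polylines(c,[p],True,col,1)
    rect(-.033,.033,-.167,-.075,.078,(0,0,255))
    rect(-.007,.007,-.05,.05,.045,(255,0,0))
    rect(-.017,.017,-.052,-.022,.064,(0,255,0));rect(-.017,.017,.024,.076,.064,(0,255,0))
    cv2.imwrite(f"pics/{n}_fit.png",c)
E
```

```text
[np.float64(0.5892725493675598), np.float64(-0.01279421712060444), np.float64(1.3264502315156905)]
top gear [-0.0328 -0.1659  0.075 ] [ 0.2188 -0.0748  0.081 ]
top cheek 1 1 98 [0.0164 0.0241 0.0615] [0.0242 0.0754 0.0668] slope [0.01 0.02] [0.02   0.0498 0.0644]
top cheek 1 -1 58 [ 0.0167 -0.0522  0.0614] [ 0.0243 -0.0222  0.0668] slope [-0.023  0.019] [ 0.0201 -0.037   0.0645]
top cheek -1 1 102 [-0.0241  0.0246  0.0614] [-0.0135  0.0755  0.0668] slope [ 0.011 -0.021] [-0.0205  0.0508  0.0643]
top cheek -1 -1 59 [-0.0241 -0.052   0.0615] [-0.0172 -0.0224  0.0669] slope [ 0.002 -0.021] [-0.0207 -0.0371  0.0641]
top rail 301 [-0.00745045 -0.04491421  0.04205207] [0.00763798 0.04477864 0.04799316] [-0.00182852 -0.00025848]
stop 104 [-0.01436721  0.05242697  0.07005243] [0.01380248 0.06633487 0.07606819]
side gear [-0.0325 -0.1679  0.075 ] [ 0.2181 -0.0751  0.0809]
side cheek 1 1 82 [0.0122 0.0238 0.0611] [0.0255 0.0749 0.0666] slope [-0.008  0.021] [0.0207 0.0499 0.0643]
side cheek 1 -1 42 [ 0.017  -0.0526  0.061 ] [ 0.0241 -0.0219  0.0668] slope [0.005 0.02 ] [ 0.0202 -0.0373  0.0642]
side cheek -1 1 94 [-0.0237  0.0246  0.061 ] [-0.0122  0.0744  0.067 ] slope [ 0.034 -0.022] [-0.02    0.0511  0.0643]
side cheek -1 -1 42 [-0.0246 -0.0546  0.0614] [-0.0167 -0.0224  0.067 ] slope [ 0.021 -0.02 ] [-0.0208 -0.037   0.0645]
side rail 208 [-0.0073589  -0.04445155  0.04243389] [0.00712703 0.04054883 0.04793845] [-0.00014287 -0.00048157]
stop 99 [-0.01399085  0.05117312  0.06957891] [0.01499852 0.0665874  0.07688803]
```

View pics/top_fit.png

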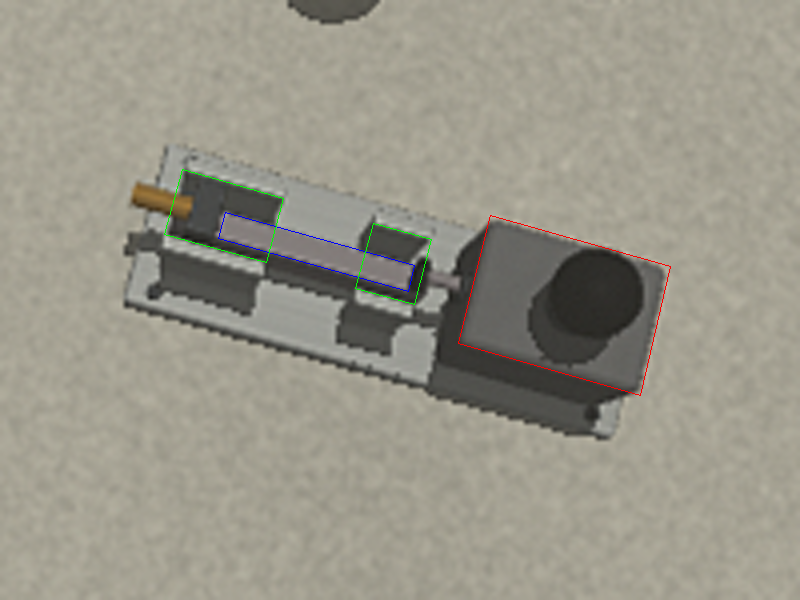

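View pics/side_fit.png

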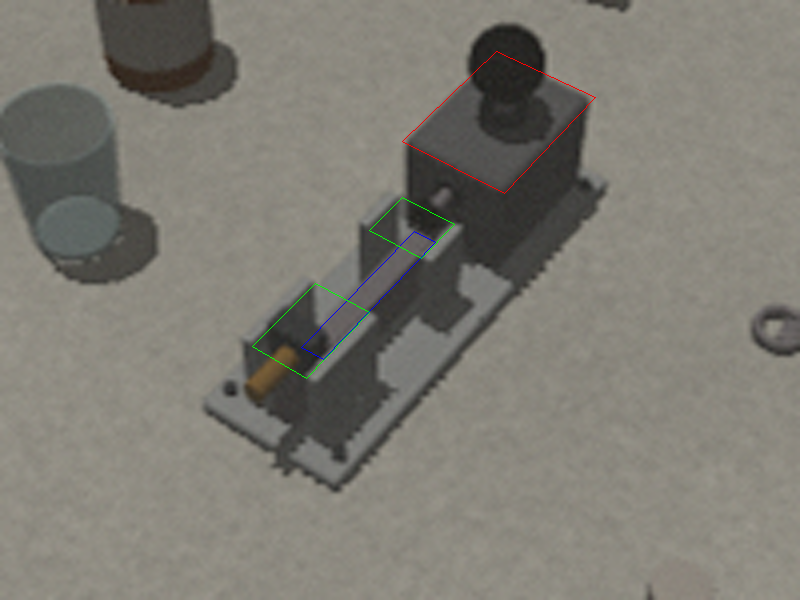

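Holder fit agrees within about 1 mm in both cameras: origin (0.589, -0.013), y axis at 76°, and back stop face near y = 0.052. The overlaid lines match the cheeks, rail and gear top. Cartridge is at (0.5385, 0.2455) with its axis at about 70°. Now for the pick.

```bash
cat >> h.py <<'E'
from scipy.spatial.transform import Rotation as Ro
H=[.58927,-.01279,np.radians(76)]
def quat(phi):
    y=np.array([np.cos(phi),np.sin(phi),0]);z=np.array([0,0,-1.]);x=np.cross(y,z)
    q=Ro.from_matrix(np.c_[x,y,z]).as_quat(); return [q[3],q[0],q[1],q[2]]
def st():
    s=get_state();print("t",round(s["time"],2),"tcp",s["tcp_pos"].round(4),"F",s["contact_force"].round(2),"M",s["wrist_torque"].round(3),"w",round(s["width"],4),"q",s["qpos"].round(3));return s
E
python3 - <<'E'
from h import *
for p,a in (((.5385,.2455,.25),-20.1),((.5385,.2455,.25),159.9),((.589,-.013,.2),-14),((.589,-.013,.2),166)):
    print(a,np.round(ctrl.ik(list(p),quat(np.radians(a))),3))
for a in range(-180,180,30):
    q=ctrl.ik([.5595,-.135,.092],quat(np.radians(a)));print(a,None if q is None else np.round(q,3))
E
```

```text
-20.1 [ 0.229  0.726 -1.333  1.555  0.71   1.426 -1.503]
159.9 [ 0.2    0.673 -1.225  1.555  0.641  1.371  1.704]
-14 [ 0.454  0.559 -0.772  1.642  0.424  1.116 -0.676]
166 [ 0.651  0.726 -1.225  1.639  0.708  1.292  2.195]
-180 [ 0.085  0.581  0.171  1.815 -0.136  0.757 -2.814]
-150 [ 0.176  0.574  0.028  1.814 -0.022  0.754 -2.402]
-120 [ 0.254  0.573 -0.093  1.813  0.074  0.758 -1.972]
-90 [ 0.365  0.582 -0.265  1.811  0.207  0.775 -1.578]
-60 [ 0.452  0.597 -0.405  1.81   0.314  0.798 -1.158]
-30 [ 0.519  0.614 -0.513  1.809  0.396  0.822 -0.714]
0 [ 0.583  0.635 -0.621  1.809  0.476  0.852 -0.267]
30 [ 0.642  0.661 -0.726  1.808  0.554  0.887  0.182]
60 [ 0.693  0.689 -0.821  1.807  0.623  0.925  0.64 ]
90 [ 0.73   0.715 -0.895  1.807  0.675  0.958  1.113]
120 [ 0.864  0.868 -1.226  1.805  0.901  1.158  1.426]
150 [ 0.864  0.868 -1.226  1.805  0.901  1.158  1.95 ]
```

Run:
```python
from h import *
s=get_state(); p=s["tcp_pos"]
q=quat(np.radians(-20.1))
ctrl.movel([p[0],p[1],.3])
ctrl.movep([.5385,.2455,.22],q); st()
ctrl.movel([.5385,.2455,.06],max_speed=.15); 
ctrl.movel([.5385,.2455,.004],max_speed=.06); st()
ctrl.close_gripper(30); ctrl.pause(.2); st()
ctrl.movel([.5385,.2455,.15],max_speed=.15); st()
for n in("top","side"):
    im,d=vision.grab_frame(n); np.save(n+"1.npy",d); cv2.imwrite(f"pics/{n}1.png",im)
```

```text
t 5.02 tcp [0.539  0.2446 0.2199] F [ 0.18  0.6  -0.94] M [-0.019 -0.008 -0.041] w 0.0856 q [ 0.226  0.753 -1.317  1.602  0.741  1.376 -1.532]
t 7.32 tcp [0.5386 0.2458 0.0044] F [-0.27 -0.23  0.03] M [0.003 0.026 0.012] w 0.0858 q [ 0.141  0.981 -1.119  1.828  1.034  1.055 -1.754]
t 8.13 tcp [0.5386 0.2455 0.0042] F [-0.65 -1.11  4.19] M [-0.249  0.106 -0.004] w 0.0185 q [ 0.141  0.981 -1.119  1.828  1.034  1.056 -1.754]
t 9.26 tcp [0.5382 0.245  0.149 ] F [ 0.77  0.06 -0.97] M [ 0.023  0.011 -0.023] w 0.0187 q [ 0.205  0.819 -1.262  1.699  0.819  1.259 -1.598]
```

```bash
python3 -c "
import cv2,numpy as np
a=cv2.imread('pics/top1.png')[100:300,100:340];b=cv2.imread('pics/side1.png')[150:350,180:420]
cv2.imwrite('pics/c1.png',np.hstack([cv2.resize(x,(400,333)) for x in(a,b)]))"
```

```text
(no output)
```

View pics/c1.png

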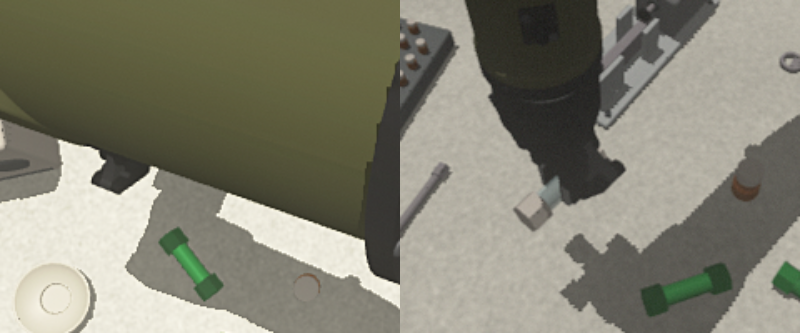

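The cartridge is held, with its far end visible at about (240,277) in side-image pixels. I'll check its tilt and the offset along its axis before placing it.

Run:
```python
from h import *
s=get_state();t=s["tcp_pos"];a=np.radians(69.9);u=np.array([np.cos(a),np.sin(a)]);r=np.array([u[1],-u[0]])
W=cloud("side",np.load("side1.npy"));im=cv2.imread("pics/side1.png")
m=(np.linalg.norm(W[...,:2]-t[:2],axis=-1)<.07)&(W[...,2]>.12)&(W[...,2]<.19)&(im.min(-1)>75)
P=W[m];q=np.c_[(P[:,:2]-t[:2])@r,(P[:,:2]-t[:2])@u,P[:,2]]
print(len(q),q.min(0),q.max(0))
for lo in np.arange(.01,.05,.005):
    k=q[(q[:,1]>=lo)&(q[:,1]<lo+.005)]
    if len(k)>3: print(round(lo,3),len(k),"x",k[:,0].min().round(4),k[:,0].max().round(4),"zmax",np.sort(k[:,2])[-3:].round(4))
k=q[q[:,1]>.035]; print(np.percentile(k[:,1],[50,90,98]))
```

```text
522 [-0.02334007 -0.04491881  0.14637617] [0.01611968 0.04527215 0.17332042]
0.01 47 x -0.01 0.0151 zmax [0.1689 0.169  0.1691]
0.015 44 x -0.0107 0.0069 zmax [0.1689 0.1701 0.1702]
0.02 39 x -0.0125 0.0066 zmax [0.1701 0.1703 0.1707]
0.025 67 x -0.0152 0.0106 zmax [0.1726 0.1727 0.1733]
0.03 64 x -0.0153 0.0145 zmax [0.1723 0.1723 0.1723]
0.035 70 x -0.0149 0.0136 zmax [0.1727 0.173  0.1733]
0.04 122 x -0.0147 0.0138 zmax [0.1724 0.1727 0.1731]
0.045 8 x -0.0137 0.0069 zmax [0.1596 0.168  0.1705]
[0.04211256 0.04479543 0.04512284]
```

Level and centred in the fingers: the end is 45 mm from the TCP and the axis is about 9 mm above it. Placing next.

Run:
```python
from h import *
x,y=H[0],H[1]; q=quat(H[2]-np.pi/2)
ctrl.movel([.5382,.245,.2],max_speed=.2)
ctrl.movep([x,y,.2],q); s=st()
ctrl.movel([x,y,.09],frame=q,max_speed=.15); s=st()
ctrl.movel([x,y,.054],max_speed=.05); ctrl.pause(.1); s=st()
f0=s["contact_force"]
for z in np.arange(.0525,.0460,-.0008):
    ctrl.movel([x,y,z],max_speed=.02); s=get_state(); f=s["contact_force"]; print(round(z,4),s["tcp_pos"].round(4),f.round(1))
    if f[2]>3 : break
im,d=vision.grab_frame("side");cv2.imwrite("pics/side2.png",cv2.resize(im[120:260,220:420],None,fx=4,fy=4));np.save("side2.npy",d);st()
```

```text
t 10.78 tcp [ 0.5889 -0.0111  0.1999] F [-0.4   0.32  0.24] M [ 0.026 -0.029  0.013] w 0.0188 q [ 0.685  0.801 -1.366  1.639  0.798  1.375 -1.034]
t 11.67 tcp [ 0.5898 -0.0122  0.0909] F [0.27 0.02 0.16] M [-0.001 -0.015  0.008] w 0.0192 q [ 0.65   0.912 -1.271  1.769  0.939  1.212 -1.141]
t 12.63 tcp [ 0.5895 -0.0126  0.0544] F [ 0.85  0.53 -0.84] M [ 0.031  0.03  -0.01 ] w 0.0185 q [ 0.635  0.953 -1.233  1.801  0.993  1.164 -1.179]
0.0525 [ 0.5893 -0.0129  0.0525] [-0.1  0.1 -1.2]
0.0517 [ 0.5893 -0.0128  0.0517] [ 0.2  0.3 -0.2]
0.0509 [ 0.5892 -0.0128  0.0508] [-0.1  0.4 -1.1]
0.0501 [ 0.5892 -0.0128  0.05  ] [-0.1  1.1 -1. ]
0.0493 [ 0.5893 -0.0128  0.0493] [0.2 0.1 0.1]
0.0485 [ 0.5893 -0.0128  0.0492] [-2.  -0.5  4.8]
t 14.18 tcp [ 0.5893 -0.0128  0.0492] F [-2.32 -1.19  5.08] M [-0.245  0.437 -0.006] w 0.0191 q [ 0.633  0.959 -1.228  1.805  1.001  1.158 -1.185]
```

View pics/side2.png

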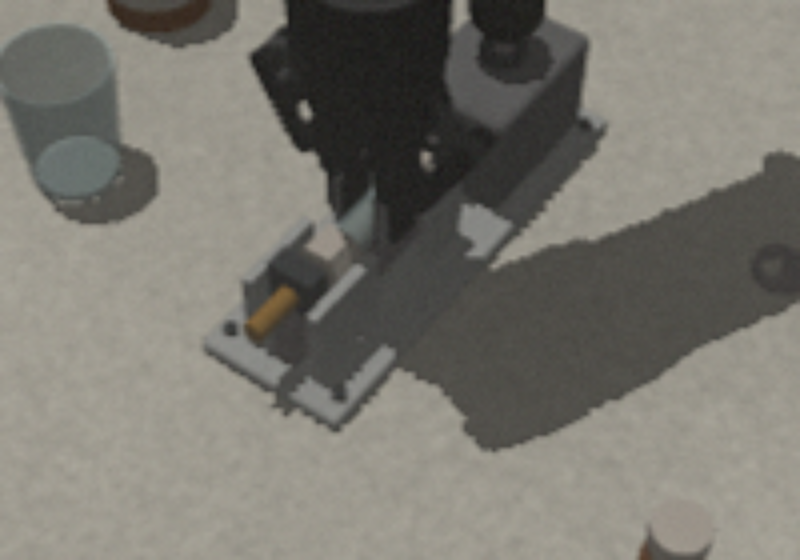

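Contact came exactly at the expected height, and the front hexagon (at about (325,245) in the crop) lies between the cheeks. Releasing.

Run:
```python
from h import *
x,y=H[0],H[1]
ctrl.ungrasp(); ctrl.pause(.2); st()
ctrl.movel([x,y,.2],max_speed=.15); st()
a=[round(np.degrees(0))]
for n in("side","top"):
    im,d=vision.grab_frame(n);cv2.imwrite(f"pics/{n}3.png",im);np.save(n+"3.npy",d)
W=cloud("side",np.load("side3.npy")); 
P=Hinv(W.reshape(-1,3),H); im=cv2.imread("pics/side3.png").reshape(-1,3)
k=(abs(P[:,0])<.016)&(P[:,1]>-.049)&(P[:,1]<.05)&(P[:,2]>.05)&(P[:,2]<.075)&(im.min(-1)>70)
q=P[k];print(len(q),q.min(0),q.max(0))
for sgn in(1,-1):
    e=q[(q[:,1]*sgn>.026)&(q[:,2]>.068)]; print(sgn,len(e),e.mean(0) if len(e) else 0)
for a in range(-30,160,15):
    j=ctrl.ik([.5595,-.135,.092],quat(np.radians(a)));print(a,None if j is None else np.round(j,3))
cv2.imwrite("pics/side3c.png",cv2.resize(cv2.imread("pics/side3.png")[120:260,220:420],None,fx=4,fy=4))
```

```text
t 15.04 tcp [ 0.5893 -0.0128  0.0485] F [ 1.17 -0.92 -1.16] M [ 0.02   0.013 -0.038] w 0.0851 q [ 0.633  0.96  -1.227  1.805  1.001  1.157 -1.185]
t 16.2 tcp [ 0.5889 -0.0131  0.199 ] F [-0.43 -0.57 -0.3 ] M [-0.057  0.057 -0.011] w 0.0856 q [ 0.682  0.791 -1.343  1.639  0.786  1.362 -1.02 ]
388 [-0.01561506 -0.04484485  0.05290339] [0.01457452 0.04535409 0.07452528]
1 76 [-0.00294006  0.03597292  0.07141037]
-1 65 [-0.00204284 -0.03543692  0.07149626]
-30 [ 0.863  0.865 -1.221  1.805  0.897  1.154 -1.188]
-15 [ 0.88   0.899 -1.28   1.805  0.935  1.199 -0.961]
0 [ 0.891  0.925 -1.322  1.805  0.961  1.233 -0.724]
15 [ 0.898  0.943 -1.352  1.805  0.98   1.259 -0.478]
30 [ 0.904  0.963 -1.381  1.805  0.998  1.284 -0.233]
45 [ 0.864  0.868 -1.226  1.805  0.901  1.158  0.117]
60 [ 0.864  0.868 -1.226  1.805  0.901  1.158  0.379]
75 [ 0.864  0.868 -1.226  1.805  0.901  1.158  0.641]
90 [ 0.864  0.868 -1.226  1.805  0.901  1.158  0.903]
105 [ 0.864  0.868 -1.226  1.805  0.901  1.158  1.165]
120 [ 0.864  0.868 -1.226  1.805  0.901  1.158  1.426]
135 [-0.419  0.874  1.15   1.821 -0.91   1.09  -2.847]
150 [-0.257  0.694  0.753  1.82  -0.607  0.874 -2.878]
```

View pics/side3c.png

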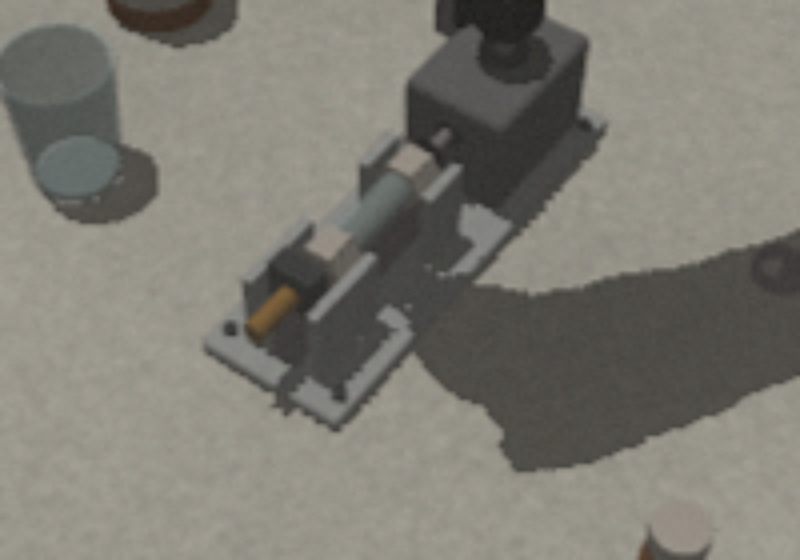

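The cartridge lies level in the cradle (both ends 71.4 mm high, y ≈ 0) and is free. Next, grip the knob at the counter-clockwise end of the travel and turn only joint 7, watching the torque.

```bash
cat >> h.py <<'E'
def phi():
    w,x,y,z=get_state()["eef_rot"]; R=Ro.from_quat([x,y,z,w]).as_matrix(); return np.arctan2(R[1,1],R[0,1])
def mz(n=6):
    v=[]
    for _ in range(n): v.append(get_state()["wrist_torque"][2]); ctrl.pause(.01)
    return np.mean(v),np.std(v)
E
python3 - <<'E'
from h import *
q=quat(np.radians(118))
j=ctrl.ik([.5595,-.1351,.0913],q);print(j)
ctrl.movep([.5595,-.1351,.19],q); st()
ctrl.movel([.5595,-.1351,.0913],frame=q,max_speed=.12); s=st(); print(mz(), phi())
ctrl.close_gripper(50); ctrl.pause(.2); s=st(); print(mz(),phi())
q0=s["qpos"].copy(); np.save("q0.npy",q0)
for k in range(2):
    q0[6]-=.1; ctrl.set_joints(q0); s=get_state(); print(s["time"].__round__(2),s["qpos"][6],phi(),mz(),s["contact_force"].round(1))
E
```

```text
[ 0.86443054  0.86895901 -1.22633649  1.80585144  0.90221833  1.1580244
  1.39043502]
t 18.5 tcp [ 0.5595 -0.1349  0.19  ] F [-0.15 -0.7   0.51] M [0.027 0.001 0.011] w 0.0853 q [ 0.88   0.718 -1.226  1.689  0.709  1.255  1.554]
t 19.48 tcp [ 0.56   -0.1349  0.092 ] F [ 0.07  0.34 -0.31] M [-0.034  0.015  0.022] w 0.0853 q [ 0.833  0.819 -1.134  1.805  0.841  1.093  1.447]
(np.float64(-0.011467297407137872), np.float64(0.02548464621549041)) 2.0595014806706633
t 20.22 tcp [ 0.5596 -0.135   0.0919] F [-2.01 -0.28  5.12] M [ 0.024  0.368 -0.004] w 0.0398 q [ 0.833  0.819 -1.134  1.806  0.841  1.093  1.447]
(np.float64(0.004333891923782554), np.float64(0.02285413923204597)) 2.0596329909087885
20.52 1.3494099809188316 1.9623655953254437 (np.float64(0.11740300904641954), np.float64(0.011741562728788199)) [-1.1  0.2  2.1]
20.82 1.250965943912368 1.8639843410098784 (np.float64(0.1487991590643183), np.float64(0.02044369138401889)) [-1.5  0.2  2.4]
```

Run:
```python
from h import *
qs=np.load("q0.npy"); p0=2.0596
log=[]
for a in [.4,.6,.8,1.0,1.15]:
    q=qs.copy();q[6]-=a;
    ctrl.set_joints(q); m=mz(20 if a>.3 else 5); s=get_state()
    log.append((a,p0-phi(),m[0])); print(round(s["time"],2),a,round(p0-phi(),4),np.round(m,4),s["contact_force"].round(1),round(s["width"],4))
np.save("log.npy",log)
```

```text
21.34 0.4 0.396 [0.1543 0.0309] [-3.1  3.6  3.5] 0.0395
21.82 0.6 0.5959 [0.1532 0.0235] [-2.7  4.4  4.2] 0.0399
22.29 0.8 0.7961 [0.1718 0.0271] [-2.6  5.2  3.4] 0.0395
22.77 1.0 0.9959 [0.1544 0.0227] [-3.6  5.5  3.1] 0.0397
23.2 1.15 1.1458 [0.1627 0.0227] [-3.1  5.7  3.8] 0.04
```

Run:
```python
from h import *
qs=np.load("q0.npy"); p0=2.0596
log=np.load("log.npy").tolist()
for a in [1.25,1.32,1.39,1.46,1.53,1.60]:
    q=qs.copy();q[6]-=a;
    ctrl.set_joints(q); m=mz(40); s=get_state()
    log.append((a,p0-phi(),m[0])); print(round(s["time"],2),a,round(p0-phi(),4),np.round(m,4),s["contact_force"].round(1),round(s["width"],4))
np.save("log.npy",log)
```

```text
23.78 1.25 1.2458 [0.1742 0.0354] [-3.1  5.1  3.1] 0.0394
24.37 1.32 1.3156 [0.1772 0.0307] [-2.7  6.   2.8] 0.04
24.95 1.39 1.3857 [0.1735 0.0307] [-1.3  5.4  3.8] 0.0398
25.53 1.46 1.4556 [0.1704 0.0238] [-1.7  5.3  2.1] 0.0396
26.12 1.53 1.5256 [0.1666 0.0261] [-1.4  5.3  2.6] 0.0399
26.7 1.6 1.5955 [0.187  0.0371] [-0.8  6.7  2.5] 0.0399
```

Run:
```python
from h import *
a=[]
for n in("side","top"):
    im,d=vision.grab_frame(n);cv2.imwrite(f"pics/{n}4.png",im);np.save(n+"4.npy",d)
    u,v={"top":(345,180),"side":(310,180)}[n]
    a.append(cv2.resize(cv2.convertScaleAbs(im[v-55:v+55,u-50:u+50],alpha=1.5),None,fx=4,fy=4,interpolation=cv2.INTER_CUBIC))
cv2.imwrite("pics/c4.png",np.hstack(a)); print(get_state()["time"])
for n,f in(("side","3"),("side","4"),("side","0")):
    P=Hinv(cloud(n,np.load(n+f+".npy")).reshape(-1,3),H); im=cv2.imread(f"pics/{n}{f}.png").reshape(-1,3)
    c=(abs(P[:,0])<.013)&(P[:,1]>.02)&(P[:,1]<.06)&(P[:,2]>.068)&(P[:,2]<.08)
    q=P[c];b=im[c].mean(-1)
    h=P[c&(P[:,2]<.0728)&(im.min(-1)>70)]
    print(f,"bright ymin/max",[ (q[b>70,1].min().round(4),q[b>70,1].max().round(4),q[b>70,1].mean().round(4),(b>70).sum()) if (b>70).any() else 0],"dark",[(q[b<60,1].min().round(4),q[b<60,1].mean().round(4),(b<60).sum()) if (b<60).any() else 0])
```

```text
26.8
3 bright ymin/max [(np.float64(0.0201), np.float64(0.0526), np.float64(0.035), np.int64(87))] dark [(np.float64(0.0547), np.float64(0.0565), np.int64(3))]
4 bright ymin/max [(np.float64(0.0201), np.float64(0.0554), np.float64(0.0396), np.int64(93))] dark [(np.float64(0.0544), np.float64(0.0577), np.int64(6))]
0 bright ymin/max [(np.float64(0.0512), np.float64(0.0535), np.float64(0.0519), np.int64(4))] dark [(np.float64(0.0529), np.float64(0.0564), np.int64(23))]
```

View pics/c4.png

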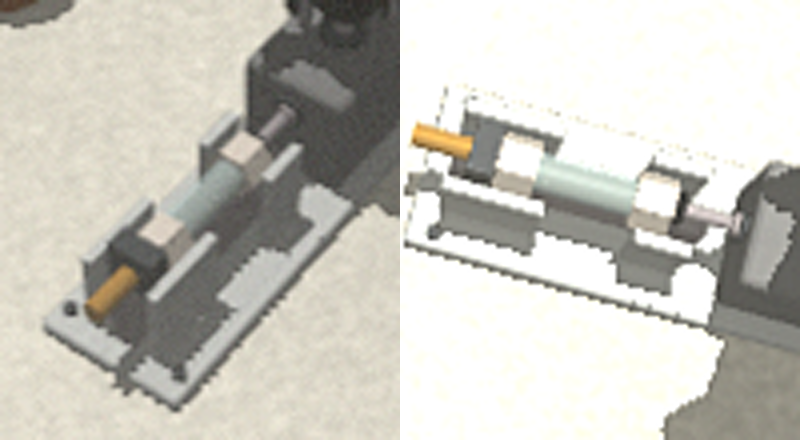

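```bash
cat >> h.py <<'E'
def prof(n,f,z=.0695,ys=np.arange(-.075,.075,.00025),xs=np.arange(-.005,.0051,.0025)):
    im=cv2.imread(f"pics/{n}{f}.png").mean(-1).astype(np.float32); o=[]
    for x in xs:
        p=proj(n,Hw(np.c_[np.full_like(ys,x),ys,np.full_like(ys,z)],H)).astype(np.float32)
        o.append(cv2.remap(im,p[:,0].reshape(1,-1),p[:,1].reshape(1,-1),cv2.INTER_CUBIC)[0])
    return ys,np.mean(o,0)
def edges(n,f):
    ys,p=prof(n,f); k=cv2.GaussianBlur(p.reshape(1,-1),(0,0),3)[0]; g=np.gradient(k,.001)
    from scipy.signal import find_peaks
    pk,_=find_peaks(abs(g),height=np.abs(g).max()*.25)
    return [(round(ys[i]*1000,2),int(g[i]/100)) for i in pk]
E
python3 - <<'E'
from h import *
for n,f in(("side","0"),("side","3"),("side","4"),("top","0"),("top","3"),("top","4")): print(n,f,edges(n,f))
E
```

```text
side 0 [(np.float64(-70.75), -8), (np.float64(-66.5), 18), (np.float64(-53.5), -18), (np.float64(-41.75), 7), (np.float64(-35.75), 23), (np.float64(-32.5), 20), (np.float64(-27.75), -10), (np.float64(-24.75), -9), (np.float64(-21.25), -9), (np.float64(4.0), 10), (np.float64(7.0), 11), (np.float64(10.75), 9), (np.float64(13.5), 8), (np.float64(43.5), -13), (np.float64(48.5), -19), (np.float64(63.5), -9), (np.float64(69.25), 18)]
side 3 [(np.float64(-66.5), 19), (np.float64(-53.5), -22), (np.float64(-46.75), 70), (np.float64(-27.0), -38), (np.float64(44.0), -46), (np.float64(69.0), 19)]
side 4 [(np.float64(-68.5), 22), (np.float64(-43.5), -15), (np.float64(-39.5), 56), (np.float64(-20.0), -38), (np.float64(-15.5), 15), (np.float64(30.5), 15), (np.float64(49.5), -48), (np.float64(69.25), 19)]
top 0 [(np.float64(-70.25), 34), (np.float64(-65.5), 37), (np.float64(-54.5), -70), (np.float64(-46.75), 70), (np.float64(-43.75), -20), (np.float64(-17.0), 38), (np.float64(25.25), -40), (np.float64(51.0), -44), (np.float64(67.25), 20), (np.float64(73.75), 19)]
top 3 [(np.float64(-70.25), 42), (np.float64(-65.5), 47), (np.float64(-54.5), -89), (np.float64(-1.5), 80), (np.float64(25.75), 39), (np.float64(45.5), -93), (np.float64(51.0), -52), (np.float64(67.25), 24), (np.float64(73.5), 24)]
top 4 [(np.float64(-70.75), 50), (np.float64(-65.5), 54), (np.float64(-43.5), -64), (np.float64(-38.0), 137), (np.float64(-18.0), -56), (np.float64(32.5), 48), (np.float64(52.25), -104)]
```

The cartridge has moved about 6.9 mm, to y ≈ 52 at its front, which is where I measured the stop face, and the torque has just begun to rise. I'll turn on in steps; if it really is on the stop, it should now stay put while the torque climbs.

Run:
```python
from h import *
qs=np.load("q0.npy"); p0=2.0596
log=np.load("log.npy").tolist()
for i,a in enumerate([1.68,1.76,1.84]):
    q=qs.copy();q[6]-=a;
    ctrl.set_joints(q); m=mz(50); s=get_state()
    log.append((a,p0-phi(),m[0])); print(round(s["time"],2),a,round(p0-phi(),4),np.round(m,4),s["contact_force"].round(1),round(s["width"],4))
    for n in("side","top"):
        im,d=vision.grab_frame(n);f=f"{5+i}";cv2.imwrite(f"pics/{n}{f}.png",im);np.save(n+f+".npy",d);print(n,edges(n,f))
np.save("log.npy",log)
```

```text
27.47 1.68 1.6755 [0.2055 0.034 ] [-0.4  7.   2.1] 0.0399
side [(np.float64(-68.25), 21), (np.float64(-43.5), -18), (np.float64(-39.5), 56), (np.float64(-20.0), -37), (np.float64(49.5), -48), (np.float64(69.25), 17)]
top [(np.float64(-70.5), 50), (np.float64(-65.5), 50), (np.float64(-43.5), -65), (np.float64(-38.0), 137), (np.float64(-18.0), -56), (np.float64(32.5), 48), (np.float64(52.25), -103)]
28.23 1.76 1.7554 [0.214  0.0319] [-0.6  6.9  2.6] 0.0398
side [(np.float64(-68.5), 22), (np.float64(-43.5), -15), (np.float64(-39.5), 57), (np.float64(-20.0), -36), (np.float64(49.5), -47), (np.float64(69.25), 19)]
top [(np.float64(-70.5), 50), (np.float64(-65.5), 41), (np.float64(-43.5), -65), (np.float64(-38.0), 137), (np.float64(-18.0), -56), (np.float64(32.5), 48), (np.float64(52.25), -103)]
29.0 1.84 1.8355 [0.2303 0.0295] [-1.   5.9  1.2] 0.0397
side [(np.float64(-68.5), 22), (np.float64(-43.5), -13), (np.float64(-39.5), 54), (np.float64(-20.0), -37), (np.float64(-15.75), 15), (np.float64(30.5), 14), (np.float64(49.5), -48), (np.float64(68.75), 21)]
top [(np.float64(-70.5), 49), (np.float64(-65.25), 39), (np.float64(-43.5), -65), (np.float64(-37.75), 143), (np.float64(-18.0), -56), (np.float64(32.5), 47), (np.float64(52.25), -103)]
```

The cartridge has stayed put since a = 1.60 while the torque rises at about 0.17 N·m/rad, which matches the theory. I estimate 8–10 N now and need about 0.2 rad more.

Run:
```python
from h import *
qs=np.load("q0.npy"); p0=2.0596
log=np.load("log.npy").tolist()
for i,a in enumerate([1.90,1.97,2.03]):
    q=qs.copy();q[6]-=a;
    ctrl.set_joints(q); m=mz(90); s=get_state()
    log.append((a,p0-phi(),m[0])); print(round(s["time"],2),a,round(p0-phi(),4),np.round(m,4),s["contact_force"].round(1),round(s["width"],4))
    if m[0]>.285: break
np.save("log.npy",log)
L=np.array(log)
from scipy.optimize import least_squares
k=L[:,0]>.35
def f(p): # base, knee
    x=L[k,1]; return p[0]+np.where(x>p[1],.024+.17*(x-p[1]-.016),0)-L[k,2]
best=min((np.sum(f((b,kn))**2),b,kn) for b in np.arange(.14,.19,.001) for kn in np.arange(1.3,1.8,.01));print(best,"F est",3+(L[-1,1]-best[2]-.016)*.17/.008, (L[-1,2]-best[1])/.008)
```

```text
30.1 1.9 1.8954 [0.2409 0.0293] [-0.6  6.7  1.3] 0.0402
31.1 1.97 1.9654 [0.2485 0.0287] [-0.9  6.   1.5] 0.0397
32.1 2.03 2.0254 [0.2641 0.0294] [0.2 5.1 1.2] 0.0402
(np.float64(0.0007843183593388208), np.float64(0.16600000000000004), np.float64(1.5900000000000003)) F est 11.911288351930828 12.258876236892702
```

Torque puts the force at about 12 N and the spindle angle puts it at 13.6–14.7 N, so both sit around 13. Stop, let go and check.

Run:
```python
from h import *
ctrl.ungrasp(); ctrl.pause(.2); st()
ctrl.movel([.5595,-.135,.2],max_speed=.12)
ctrl.movel([.5595,-.135,.3],max_speed=.2);ctrl.pause(.2); st()
a=[]
for n in("side","top"):
    im,d=vision.grab_frame(n);f="8";cv2.imwrite(f"pics/{n}{f}.png",im);np.save(n+f+".npy",d);print(n,edges(n,f))
    a.append(cv2.resize(im,(400,250)))
    u,v={"top":(345,180),"side":(310,180)}[n]
    a.append(cv2.resize(cv2.convertScaleAbs(im[v-50:v+50,u-80:u+80],alpha=1.4),(400,250),interpolation=cv2.INTER_CUBIC))
cv2.imwrite("pics/c8.png",np.vstack([np.hstack(a[:2]),np.hstack(a[2:])]))
P=Hinv(cloud("side",np.load("side8.npy")).reshape(-1,3),H);im=cv2.imread("pics/side8.png").reshape(-1,3)
for lo,hi in((-.034,-.022),(.036,.046)):
    c=(abs(P[:,0])<.016)&(P[:,1]>lo)&(P[:,1]<hi)&(P[:,2]>.068)&(P[:,2]<.0745)
    print(P[c].mean(0))
```

```text
t 32.82 tcp [ 0.5596 -0.135   0.0919] F [ 0.24 -0.47  0.07] M [-0.02   0.023 -0.021] w 0.0851 q [ 0.833  0.818 -1.134  1.806  0.841  1.093 -0.583]
t 34.72 tcp [ 0.559  -0.1353  0.2985] F [-0.7  -0.64 -0.2 ] M [ 0.03   0.038 -0.053] w 0.0857 q [ 0.903  0.627 -1.289  1.512  0.602  1.457 -0.374]
side [(np.float64(-68.25), 21), (np.float64(-62.25), -13), (np.float64(-43.5), -13), (np.float64(-39.5), 53), (np.float64(-20.0), -36), (np.float64(-15.5), 13), (np.float64(30.5), 16), (np.float64(49.5), -48), (np.float64(69.25), 20)]
top [(np.float64(-70.5), 45), (np.float64(-43.5), -62), (np.float64(-37.75), 136), (np.float64(-18.0), -54), (np.float64(32.5), 46), (np.float64(52.25), -99)]
[-0.00227527 -0.0277711   0.07174743]
[-0.00156854  0.0414789   0.07119658]
```

View pics/c8.png

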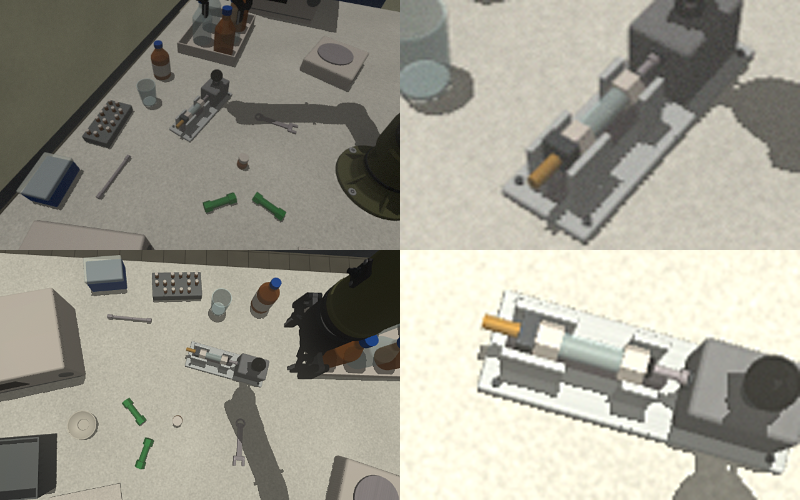

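The cartridge sits on the rail between nose and stop, and its edges are unchanged from before I let go. The beaker and jar are standing, the arm is clear and the wrist force is about zero. Handing in.

```bash
python3 -c "
from h import *
print(ticket.close_job())"
```

```text
the job is handed in; nothing more can be done
None
```

I laid the glass cartridge in the cradle and let go of it. I then turned the ball knob about 2.03 rad clockwise in one grip, let go, backed the arm off upward, and handed the job in at about 35 s. No verdict was reported.

**Clamping force:** it could not be read directly, and my two estimates differ a little, though both are within 8 to 20 N.
- The rise in turning torque gives about 12 N. The free-running torque read about 0.166 N m instead of the stated 0.18.
- The spindle angle gives about 13.6 to 14.7 N.

**Last checks:**
- **Position:** the cartridge stopped moving from about 1.60 rad on. After I let go, its edges were where they had been in both cameras to within 0.25 mm. It lies level on the rail, with its middle at about y = +7 mm.
- **Surroundings:** the jar and beaker are still standing, and the green look-alikes were not touched.
- **Robot:** nothing touches it, and the wrist force is near zero.

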